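Put the alarm's battery in and hold its test lever

ROBOT

A 6-joint arm with a two-finger parallel gripper is mounted at the origin on the work surface. World frame = base frame: x ahead of the robot, y to its left, z up, the work surface at z = 0. Lengths are in m, angles in rad, forces in N, time in s.
With the tool pointing down it reaches from about 0.35 to 1 m from the base axis. Payload 7.1 kg.
Tool frame: the origin (TCP) lies on the mounting face of the last link; the fingertips stand ahead of it and the grasp point (between the pads) lies 155 mm ahead of it (r.nose_length is the z of the fingertips in the tool frame, in m); z points along the fingers, y is the line along which they close (so a half turn about z gives the same grasp; the last joint's range is limited). The gripper opens to 85 mm and grips with 20 to 120 N. Pads are 22 mm wide; open, the fingers measure 114 mm over their backs; the gripper's body (76 mm by 85 mm) begins 54 mm behind the grasp point. The pads swing forward as they close: fully open they stand 13 mm farther back than shut.
Start: joints at [-1.221, 0.423, 1.63, -0, 1.089, -0.019], TCP at [0.225, -0.583, 0.405] pointing down, gripper open.
Joint ranges: [-3, 3], [-0.9, 2.11], [0.09, 2.58], [-1.31, 4.45], [0.11, 2.69], [-2.54, 2.54]. Speed limits (rad/s): [2.39, 2.39, 3.01, 3.14, 3.14, 3.14].

INTERFACE

Orientations are given as a unit quaternion [x, y, z, w].
In Python, from workcell import sensors, imaging, order, r gives the robot as it stands.
- The arm moves only by the shell command python3 -m crank 'ROWS' [FORCE]. ROWS is JSON, one flat list of numbers, 7 for each row, row after row: the turn, a rotation vector about the tool's x, y, z in rad, then the shift along the tool's x, y, z in cm, then the closure, from -1 (fully open) to 1 (shut). A call has exactly 5 rows; each row is the pose to reach, as a shift and turn from the pose commanded when the call began, along the tool's axes at that moment; what a row does not reach only later rows make up. A row lasts 1/12 s, in which the tool goes at most 41.7 mm and 7.16 degrees, less where a joint would pass 70% of its speed; a pose out of reach is approached as far as the arm can. A call with a gripper value outside its range is refused whole. The fingers move at their own pace and stop on an object; FORCE is the grip in N (left out, the last holds). Time passes only in rows, so rows that repeat a pose let the fingers close, or fill a call up. It gives the time, the measured TCP pose, the force, the opening and the grip force at its end, in the units of the state.
- sensors.sense(): the state, without advancing time (a new reading comes with each control period).
- imaging.grab_frame(name): name is "scene" or "top" or "wrist"; returns (picture, depth): 420x560x3 uint8, red, green, blue; 420x560 float32, m along the optical axis (not along the pixel's ray), 0 where there is no reading.
- imaging.get_calibration(name): a dict with "fx", "fy", "cx", "cy" (pixels), "xyz" and "rotation" of the camera in the world; the wrist camera has in their place "hand_eye" (4x4, takes a point from camera to tool coordinates, whose origin is the TCP and whose axes are the flange's). Camera axes: x right, y up, looking along -z (the intrinsics and any distortion apply to the point x, -y, -z); pixel columns grow to the right and rows downward; lengths in m; the calibration is good to about 2 mm. A picture is of the moment at which its call begins: read the wrist's pose just before it. get_calibration takes no time and is no camera call.
- order.hand_in(): hands the job in; it is judged then, once.
The state is a dict: "time_s": time; "joint_positions": joint angles; "joint_vel": joint speeds; "joint_torque": joint torques, N m; "tcp_pos": TCP position; "tcp_rot": TCP orientation; "contact_force": force on the tool from outside, world axes, zero at the start; "torque": the same for the moment, N m; "width": opening from 0.0 (shut) to 1.0 (fully open); "grip_force": force on a finger pad.
Only numpy, scipy, OpenCV 4.12 (cv2) and the standard library are available. Lean on these libraries where they do the work, as an engineer would, in place of code of your own. Each camera call takes 0.05 s, during which the arm holds its last target. There are 200 camera calls.

TASK

The room alarm lies on its back on the hearth: set the battery block into its bay with the finger rib upward, push it fully home so that its shoulders are flush with the casing, and let go of it. Then press the sprung test lever down until it is level and finish while still holding it there with the gripper; never push it on down to its bottom stop, which would wipe the alarm. Leave the bottle, jar, can and opener standing or lying where they are.

Things in the scene. Friction and masses are not known exactly. Their poses are not given: they have to be found in the camera images.
- battery_center (a point): Battery block: plain grey plastic, loose, 140 g (varies by a third), standing on the hearth. Its body is 60 (its x) x 40 (its y) x 30 mm tall; centred on top is a finger rib 44 (x) x 12 (y) mm that rises 24 mm above the body (whole height 54 mm), to pinch across y. This point is its centre, 27 mm above its underside; z points up. It may go into the bay either way round (half turn about z).
- bay (a point): Centre of the mouth of the battery bay, in the plane of the casing's top, 45 mm above the hearth. The bay is a rectangular recess 64 (x) x 44 (y) mm and 30 mm deep with a flat floor and 4 mm chamfers. x, y, z are the casing's own axes, z up. The casing is a white box 140 (x) x 220 (y) x 45 mm, fixed to the hearth, its middle 50 mm to the -y side of this point. With the block flush, the block's centre is 3 mm below this point.
- lever_pivot (a point): Hinge axis of the test lever, along the casing's y, 80 mm above the hearth, at casing offset x +55 mm, y -115 mm from the bay point. Same axes as the bay. The lever points from here towards -x, between two hinge cheeks 48 mm apart (centre to centre) which stand up to 93 mm above the hearth.
- lever_bar (a point): Centre of the round cross-bar at the free end of the test lever: 16 mm diameter, 36 mm long along the casing's y, 110 mm from the hinge axis; it moves with the lever. Press on the bar's top. At rest it is raised, 48 mm higher than the pivot; level means as high as the pivot (80 mm above the hearth, its top at 88 mm).
- test_lever (a joint): Angle of the test lever, rad: 0 at rest (free end raised 0.45 rad above level), grows as it is pressed; 0.45 is level, 0.80 the bottom stop (bar 38 mm below level). A spring returns it to 0: about 3 N at the bar to start it, 7 N at level, 11 N at the bottom stop.
- amber_bottle: Closed amber glass bottle, 62 mm across, 190 mm tall, loose, standing; leave alone. Origin: centre of its underside.
- clear_jar: Clear jar with twist lid, 70 mm across, 100 mm tall, loose, standing; leave alone. Origin: centre of its underside.
- can: Silver aluminium can, 66 mm across, 115 mm tall, loose, standing; leave alone. Origin: centre of its underside.
- opener: Flat steel bottle opener, 122 x 40 x 6 mm, loose, lying nearest the robot; leave alone. Origin: on its underside, about 20 mm from its middle; its handle points along its -x, its ring along its +x.
There are look-alikes about, which are no part of the job. Of the things like the part that bears battery_center, leave any that is purple, turquoise or yellow; of the rest the larger one is meant.

How it is judged:
By the outcome, as a careful person would: the job done as asked, in the order asked, and still so for the second after the job is handed in, while the arm keeps its last pose, push and grip.
It also fails if it takes over 58 s, if anything falls off the work surface, if the arm or the gripper's body presses on something with over 40 N, if the wrist force passes 120 N, or if a joint passes its speed limit or range.

## Working session

There is one attempt and no reset: what is moved stays moved. The work goes in short steps, Python scripts to look and compute and a shell command to move; the robot and the scene stay as the last step left them, time stands still between calls to the robot, and variables do not carry over. Pictures are saved under pics/ and viewed, at most 10 in all, crops included, and the job is handed in when it is done.

```bash
mkdir -p pics; ls
python3 - <<'E'
from workcell import sensors, imaging, order, r
import cv2,numpy as np
s=sensors.sense();print(s); print(r.nose_length)
for n in("scene","top","wrist"):
    p,d=imaging.grab_frame(n); cv2.imwrite(f"pics/{n}0.png",p[:,:,::-1]); np.savez(f"{n}0.npz",p=p,d=d)
    print(n,imaging.get_calibration(n))
a=cv2.imread("pics/scene0.png");b=cv2.imread("pics/top0.png")
E
```

```text
pics
{'time_s': 0.0, 'joint_positions': array([-1.22099517e+00,  4.23840047e-01,  1.63071009e+00,  1.81223817e-05,
        1.08860424e+00, -1.90304864e-02]), 'joint_vel': array([ 0.00057868, -0.00089893,  0.00138512, -0.00087445, -0.00233711,
       -0.00138475]), 'joint_torque': array([-1.76122066e-03, -5.57398617e+01, -2.81744134e+01, -4.65214657e-05,
        7.37172319e-03,  1.40523412e-05]), 'tcp_pos': array([ 0.22523786, -0.58269386,  0.40393809]), 'tcp_rot': array([ 9.83044012e-01,  1.83368101e-01, -1.20639618e-04, -7.71526305e-04]), 'contact_force': array([-1.01056859,  0.71467386,  0.86050068]), 'torque': array([-0.00162662,  0.03897423, -0.01049319]), 'grip_force': 0.0, 'width': 0.9985998111211799}
0.1734
scene {'fx': 530.513939272653, 'fy': 530.513939272653, 'cx': 280.38214662638825, 'cy': 213.05166961075972, 'xyz': array([ 1.23187044, -0.04787198,  0.90843536]), 'rotation': array([0.26178201, 0.23962422, 0.62136954, 0.6985344 ])}
top {'fx': 522.7692323898431, 'fy': 522.7692323898431, 'cx': 274.5947109430625, 'cy': 209.1613773467015, 'xyz': array([0.38426956, 0.0224368 , 1.38438164]), 'rotation': array([ 0.03540805, -0.03590878, -0.70009106,  0.71227055])}
wrist {'fx': 353.21078352231365, 'fy': 353.21078352231365, 'cx': 273.5905318451354, 'cy': 210.48246001165302, 'hand_eye': array([[-7.91310747e-04,  9.61933132e-01,  2.73283780e-01,
         7.06236622e-02],
       [ 9.99999300e-01,  5.20861689e-04,  1.06217822e-03,
         1.89150232e-04],
       [ 8.79401367e-04,  2.73284429e-01, -9.61932871e-01,
         3.09638110e-02],
       [ 0.00000000e+00,  0.00000000e+00,  0.00000000e+00,
         1.00000000e+00]])}
```

View pics/top0.png

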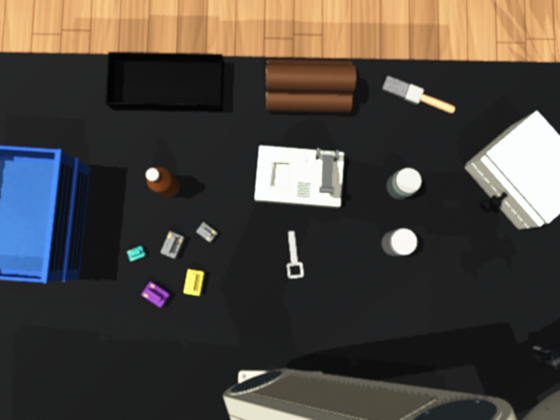

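View pics/scene0.png

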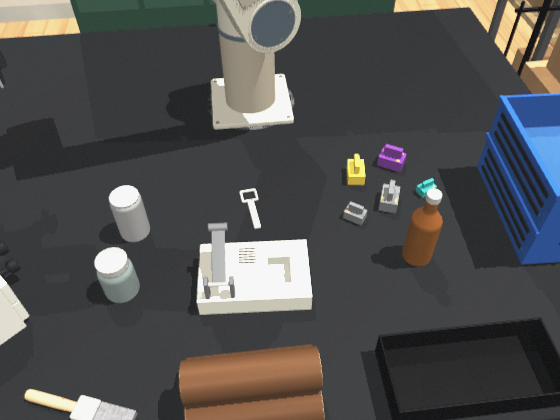

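The top view shows the larger grey block at (172,244) and the small grey look-alike at (207,232). The casing spans (258,147) to (341,207), with the bay at about (281,175). The lever bar is on the robot's side of the casing, and the bottle is at (158,180).

```bash
cat > h.py <<'E'
import numpy as np,cv2
from scipy.spatial.transform import Rotation as R
from workcell import sensors, imaging
def pose():
    s=sensors.sense(); return s, R.from_quat(s["tcp_rot"]).as_matrix(), np.array(s["tcp_pos"])
def cam(n,s=None):
    c=imaging.get_calibration(n)
    if n!="wrist": return c,R.from_quat(c["rotation"]).as_matrix(),c["xyz"]
    s=s or sensors.sense(); H=c["hand_eye"];M=R.from_quat(s["tcp_rot"]).as_matrix()
    return c,M@H[:3,:3],M@H[:3,3]+s["tcp_pos"]
def cloud(n,d,s=None):
    c,M,t=cam(n,s); v,u=np.indices(d.shape)
    q=np.stack([(u-c["cx"])/c["fx"]*d,-(v-c["cy"])/c["fy"]*d,-d],-1)
    return q@M.T+t
def ray(n,uv,z,s=None):
    c,M,t=cam(n,s); uv=np.atleast_2d(np.asarray(uv,float))
    q=np.stack([(uv[:,0]-c["cx"])/c["fx"],-(uv[:,1]-c["cy"])/c["fy"],-np.ones(len(uv))],-1)@M.T
    return t+q*((z-t[2])/q[:,2])[:,None]
def rect(P):
    (c,wh,a)=cv2.minAreaRect((P[:,:2]*1000).astype(np.float32)); return np.round(c,1),np.round(wh,1),round(a,1)
E
python3 - <<'E'
from h import *
for n in("top","scene"):
    f=np.load(n+"0.npz");p,d=f["p"],f["d"];X=cloud(n,d)
    z=X[...,2];ok=(d>0)
    print(n,"table z",np.median(z[ok&(abs(z)<.03)]))
    boxes={"top":{"blk":(155,225,192,262),"small":(194,218,222,246),"case":(245,140,355,215),"bot":(140,160,185,200)},"scene":{"blk":(376,176,404,215),"small":(340,200,370,226),"case":(185,215,320,320),"bot":(400,185,445,270)}}[n]
    for k,(a,b,e,g) in boxes.items():
        S=np.zeros_like(ok);S[b:g,a:e]=1
        for lo,hi in {"blk":[(.012,.06),(.022,.037),(.047,.06)],"small":[(.01,.06)],"case":[(.035,.055),(.085,.2)],"bot":[(.02,.19),(.17,.21)]}[k]:
            m=S&ok&(z>lo)&(z<hi)
            if m.sum()>4: print(k,lo,hi,m.sum(),rect(X[m]),np.round(X[m].max(0),3))
E
```

```text
top table z -0.00029959413653646294
blk 0.012 0.06 380 (array([424. , 287.3]), array([41.1, 60.1]), 69.3) [0.457 0.314 0.059]
blk 0.022 0.037 262 (array([424.2, 287.2]), array([41.1, 59.7]), 69.3) [0.457 0.314 0.036]
blk 0.047 0.06 88 (array([424.2, 286.9]), array([12.7, 43.6]), 69.6) [0.446 0.299 0.059]
small 0.01 0.06 212 (array([458.8, 200.1]), array([45.8, 30.4]), 53.4) [0.483 0.227 0.048]
case 0.035 0.055 3599 (array([608.4, -38.9]), array([220. , 141.6]), 86.2) [0.685 0.074 0.054]
case 0.085 0.2 478 (array([ 609.9, -102.4]), array([ 55.6, 116.1]), 84.4) [ 0.67  -0.079  0.144]
bot 0.02 0.19 660 (array([578.4, 303.9]), array([52.7, 61.1]), 58.7) [0.609 0.336 0.19 ]
bot 0.17 0.21 134 (array([581. , 307.6]), array([28.4, 27.6]), 44.5) [0.595 0.322 0.196]
scene table z -0.0014942543977924938
blk 0.012 0.06 444 (array([428.1, 287.1]), array([39.8, 64.8]), 68.9) [0.464 0.317 0.058]
blk 0.022 0.037 288 (array([428.2, 287.1]), array([39.7, 64.7]), 68.5) [0.463 0.317 0.035]
blk 0.047 0.06 83 (array([429.3, 286.7]), array([11.6, 50.3]), 69.0) [0.453 0.299 0.058]
small 0.01 0.06 303 (array([464.8, 199.3]), array([47.1, 33. ]), 55.8) [0.49  0.225 0.043]
case 0.035 0.055 5265 (array([611.7, -39. ]), array([220.4, 144.9]), 86.2) [0.69  0.075 0.055]
case 0.085 0.2 930 (array([ 615.5, -105.3]), array([ 56.1, 117.5]), 87.5) [ 0.675 -0.079  0.14 ]
bot 0.02 0.19 1826 (array([502.3, 325.8]), array([ 79.7, 233.7]), 70.9) [0.617 0.402 0.19 ]
bot 0.17 0.21 217 (array([585.6, 307.3]), array([27.8, 28.8]), 76.7) [0.599 0.323 0.193]
```

Both views agree. The block is at (0.426, 0.287) with yaw -20.7°, and its 41x60 size checks. The casing is centred at (0.610, -0.039) with yaw -3.8°, 220x141, which puts the bay at about (0.613, 0.011).

```bash
cat > go.py <<'E'
import sys; from h import *
# go.py x y z yaw(tool x axis, deg): shift (cm) and turn (rotvec) in tool axes
x,y,z,w=map(float,sys.argv[1:5]); s,M,t=pose(); w=np.radians(w)
G=np.array([[np.cos(w),np.sin(w),0],[np.sin(w),-np.cos(w),0],[0,0,-1]])
print("t",round(s["time_s"],2),"tcp",np.round(t,4),"turn",np.round(R.from_matrix(M.T@G).as_rotvec(),3),"shift",np.round(M.T@(np.array([x,y,z])-t)*100,2),"F",np.round(s["contact_force"],1),"w",round(s["width"],3),"q",np.round(s["joint_positions"],2))
E
python3 go.py 0.48 -0.2 0.42 85; python3 go.py 0.426 0.287 0.36 159.3
```

```text
t 0.15 tcp [ 0.2253 -0.5828  0.4041] turn [-1.000e-03 -1.000e-03 -1.115e+00] shift [ 37.56 -26.52  -1.56] F [-0.3 -0.4  0.4] w 0.996 q [-1.22  0.42  1.63  0.    1.09 -0.02]
t 0.15 tcp [ 0.2253 -0.5828  0.4041] turn [-0.000e+00 -1.000e-03 -2.412e+00] shift [ 50.08 -73.89   4.5 ] F [-0.3 -0.4  0.4] w 0.996 q [-1.22  0.42  1.63  0.    1.09 -0.02]
```

```bash
python3 -m crank '[0,0,-0.12,3.4,-2.4,-0.2,-1, 0,0,-0.24,6.8,-4.8,-0.4,-1, 0,0,-0.36,10.2,-7.2,-0.6,-1, 0,0,-0.48,13.6,-9.6,-0.8,-1, 0,0,-0.6,17,-12,-1,-1]'; python3 go.py 0.48 -0.2 0.42 85;python3 go.py 0.426 0.287 0.36 159.3
```

```text
time_s: 0.57
tcp_pos: [0.3411, -0.408, 0.4146]
tcp_rot: [0.884, 0.468, 0.0, -0.0]
contact_force: [0.5, -0.3, -0.4]
width: 1.001
grip_force: 0.0
t 0.57 tcp [ 0.3411 -0.408   0.4146] turn [-0.   -0.   -0.51] shift [25.01 -0.2  -0.54] F [ 0.5 -0.3 -0.4] w 1.001 q [-0.9   0.27  1.83  0.    1.04 -0.3 ]
t 0.57 tcp [ 0.3411 -0.408   0.4146] turn [-0.    -0.    -1.806] shift [ 62.26 -32.04   5.48] F [ 0.5 -0.3 -0.4] w 1.001 q [-0.9   0.27  1.83  0.    1.04 -0.3 ]
```

```bash
python3 -m crank '[0,0,-0.12,4,0,0,-1, 0,0,-0.24,8,-0.2,0,-1, 0,0,-0.36,12,-0.2,0,-1, 0,0,-0.48,16,-0.2,0,-1, 0,0,-0.6,20,-0.2,0,-1]'; python3 go.py 0.426 0.287 0.36 159.3
```

```text
time_s: 0.98
tcp_pos: [0.4529, -0.2419, 0.4147]
tcp_rot: [0.706, 0.708, -0.0, -0.0]
contact_force: [0.4, -1.2, 0.1]
width: 1.002
grip_force: 0.0
t 0.98 tcp [ 0.4529 -0.2419  0.4147] turn [-0.    -0.    -1.206] shift [52.9  -2.48  5.47] F [ 0.4 -1.2  0.1] w 1.002 q [-0.51  0.25  1.86 -0.    1.03 -0.52]
```

```bash
python3 -m crank '[0,0,-0.12,4,0,0,-1, 0,0,-0.24,8,-0.2,0,-1, 0,0,-0.36,12,-0.2,0,-1, 0,0,-0.48,16,-0.2,0,-1, 0,0,-0.6,20,-0.2,0,-1]'; python3 go.py 0.426 0.287 0.36 159.3
```

```text
time_s: 1.4
tcp_pos: [0.4501, -0.042, 0.4147]
tcp_rot: [0.465, 0.885, -0.0, -0.0]
contact_force: [1.8, -0.5, -0.0]
width: 1.001
grip_force: 0.0
t 1.4 tcp [ 0.4501 -0.042   0.4147] turn [-0.    -0.    -0.606] shift [28.45 16.69  5.47] F [ 1.8 -0.5 -0. ] w 1.001 q [-0.12  0.15  1.99  0.    1.   -0.72]
```

```bash
python3 -m crank '[0,0,-0.12,3.4,2,0.5,-1, 0,0,-0.24,6.8,4,1,-1, 0,0,-0.36,10.2,6,2,-1, 0,0,-0.48,13.6,8,3,-1, 0,0,-0.6,17,10,4,-1]'; python3 go.py 0.426 0.287 0.36 159.3
```

```text
time_s: 1.82
tcp_pos: [0.4369, 0.1549, 0.3745]
tcp_rot: [0.182, 0.983, 0.0, 0.0]
contact_force: [0.7, -0.1, -0.3]
width: 0.997
grip_force: 0.0
t 1.82 tcp [0.4369 0.1549 0.3745] turn [ 0.     0.    -0.006] shift [ 5.76 11.94  1.45] F [ 0.7 -0.1 -0.3] w 0.997 q [ 0.32  0.23  2.   -0.    0.91 -0.89]
```

```bash
python3 -m crank '[0,0,-0.006,1.6,3.2,0.4,-1, 0,0,-0.006,3.2,6.4,0.8,-1, 0,0,-0.006,4.8,9.6,1.2,-1, 0,0,-0.006,5.8,11.9,1.4,-0.3, 0,0,-0.006,5.8,11.9,1.4,-0.3]'
cat > wr.py <<'E'
from h import *; import sys
s=sensors.sense(); p,d=imaging.grab_frame("wrist"); n=sys.argv[1]; np.savez(n+".npz",p=p,d=d); cv2.imwrite(f"pics/{n}.png",p[:,:,::-1])
X=cloud("wrist",d,s); np.save(n+"X.npy",X)
E
python3 - <<'E'
import sys;sys.argv=["","w1"]
exec(open("wr.py").read())
z=X[...,2]; near=np.hypot(X[...,0]-.426,X[...,1]-.287)<.045
for lo,hi in((.022,.037),(.047,.06)):
    m=near&(d>0)&(z>lo)&(z<hi)
    if m.sum()>9: print(lo,m.sum(),rect(X[m]),np.median(z[m]))
E
python3 go.py 0.426 0.287 0.26 159.3
```

```text
time_s: 2.23
tcp_pos: [0.4266, 0.2888, 0.3603]
tcp_rot: [0.181, 0.984, 0.001, 0.0]
contact_force: [-0.5, -0.4, -0.3]
width: 0.749
grip_force: 0.0
0.022 2281 (array([427.8, 289.1]), array([40. , 59.5]), 68.8) 0.029794069826126923
0.047 792 (array([427.9, 289.3]), array([11.4, 43.6]), 68.9) 0.05373259093960811
t 2.28 tcp [0.4265 0.287  0.3603] turn [-0.    -0.    -0.002] shift [ 0.05 -0.02 10.03] F [-0.8  0.5 -0.1] w 0.667 q [ 0.57  0.32  1.91  0.    0.91 -0.64]
```

View pics/w1.png

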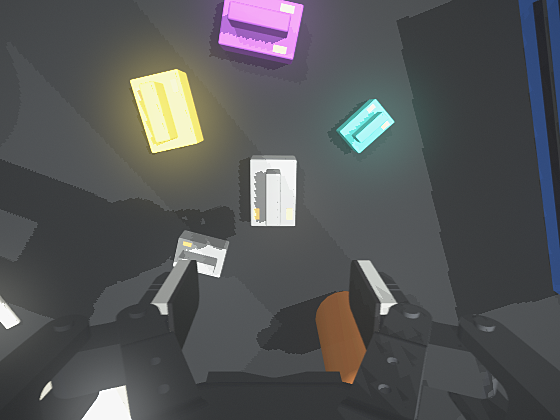

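The wrist view shows the grey block at (273,190), centred between the fingers, with the look-alikes clear of them. I measured it at (0.427, 0.288) with heights 30 and 54 mm, which is consistent. Descending now.

```bash
python3 -m crank '[0,0,0,0,0,3,-0.3, 0,0,0,0,0,6,-0.3, 0,0,0,0,-0.05,9,-0.3, 0,0,0,0,-0.05,12,-0.3, 0,0,0,0,-0.05,14,-0.3]'; python3 go.py 0.427 0.288 0.207 159
```

```text
time_s: 2.7
tcp_pos: [0.4261, 0.283, 0.2185]
tcp_rot: [0.183, 0.983, -0.001, -0.001]
contact_force: [0.1, -0.2, 0.1]
width: 0.648
grip_force: 0.0
t 2.7 tcp [0.4261 0.283  0.2185] turn [-0.002 -0.002 -0.001] shift [0.1  0.5  1.15] F [ 0.1 -0.2  0.1] w 0.648 q [ 0.56  0.56  1.98 -0.    0.61 -0.64]
```

```bash
python3 -m crank '[0,0,0,0,0,0.6,-0.3, 0,0,0,0,0,1.1,-0.3, 0,0,0,0,0,1.1,-0.3, 0,0,0,0,0,1.1,-0.3, 0,0,0,0,0,1.1,-0.3]'; python3 go.py 0.427 0.288 0.207 159
```

```text
time_s: 3.12
tcp_pos: [0.4273, 0.2847, 0.211]
tcp_rot: [0.182, 0.983, 0.001, 0.001]
contact_force: [-0.6, 0.4, 0.6]
width: 0.648
grip_force: 0.0
t 3.12 tcp [0.4273 0.2847 0.211 ] turn [ 0.002  0.001 -0.   ] shift [0.15 0.3  0.41] F [-0.6  0.4  0.6] w 0.648 q [ 0.56  0.58  1.97 -0.    0.59 -0.64]
```

```bash
python3 -m crank '[0,0,0,0.1,0.2,0.2,-0.3, 0,0,0,0.1,0.2,0.2,0.3, 0,0,0,0.1,0.2,0.2,1, 0,0,0,0.1,0.2,0.2,1, 0,0,0,0.1,0.2,0.2,1]' 60;python3 -m crank '[0,0,0,0,0,0,1, 0,0,0,0,0,0,1, 0,0,0,0,0,0,1, 0,0,0,0,0,0,1, 0,0,0,0,0,0,1]' ; python3 go.py 0.427 0.288 0.207 159
```

```text
time_s: 3.53
tcp_pos: [0.4266, 0.2869, 0.2079]
tcp_rot: [0.182, 0.983, 0.0, 0.0]
contact_force: [0.6, 0.8, -1.8]
width: 0.123
grip_force: 61.7
time_s: 3.95
tcp_pos: [0.4266, 0.2868, 0.2078]
tcp_rot: [0.182, 0.983, 0.0, 0.0]
contact_force: [-0.8, 0.6, 1.0]
width: 0.127
grip_force: 62.4
t 3.95 tcp [0.4266 0.2868 0.2078] turn [ 0.  0. -0.] shift [0.   0.13 0.08] F [-0.8  0.6  1. ] w 0.127 q [ 0.57  0.58  1.97  0.    0.59 -0.64]
```

Gripped: the opening is about 11 mm on the 12 mm rib. Lifting.

```bash
python3 -m crank '[0,0,0,0,0,2,1, 0,0,0,0,0,-3,1, 0,0,0,0,0,-6,1, 0,0,0,0,0,-9,1, 0,0,0,0,0,-13,1]' >/dev/null 2>&1 & echo skip; kill %1 2>/dev/null; python3 go.py 0.427 0.288 0.207 159
```

```text
skip
t 3.95 tcp [0.4266 0.2868 0.2078] turn [ 0.  0. -0.] shift [0.   0.13 0.08] F [-0.8  0.6  1. ] w 0.127 q [ 0.57  0.58  1.97  0.    0.59 -0.64]
```

That call had a wrong sign in its first row, so I cancelled it before it ran. The clock still reads 3.95, so nothing moved. Lifting properly.

```bash
sleep 1; pgrep -af crank; python3 -m crank '[0,0,0,0,0,-2,1, 0,0,0,0,0,-5,1, 0,0,0,0,0,-8,1, 0,0,0,0,0,-11,1, 0,0,0,0,0,-14,1]'; python3 go.py 0.613 0.011 0.35 176.2
```

```text
time_s: 4.37
tcp_pos: [0.4261, 0.2864, 0.3486]
tcp_rot: [0.182, 0.983, -0.001, -0.0]
contact_force: [0.1, -0.0, -2.2]
width: 0.125
grip_force: 61.8
t 4.37 tcp [0.4261 0.2864 0.3486] turn [-0.001 -0.001 -0.3  ] shift [-27.32 -19.01  -0.14] F [ 0.1 -0.  -2.2] w 0.125 q [ 0.57  0.34  1.92 -0.    0.89 -0.64]
```

```bash
python3 -m crank '[0,0,-0.06,-3.2,-2.2,0,1, 0,0,-0.12,-6.5,-4.5,0,1, 0,0,-0.18,-9.8,-6.8,0,1, 0,0,-0.24,-13,-9,0,1, 0,0,-0.3,-16.2,-11.2,0,1]'; python3 go.py 0.613 0.011 0.35 176.2
```

```text
time_s: 4.78
tcp_pos: [0.538, 0.1223, 0.3475]
tcp_rot: [0.032, 0.999, -0.0, -0.0]
contact_force: [0.6, 0.2, -0.5]
width: 0.125
grip_force: 61.9
t 4.78 tcp [0.538  0.1223 0.3475] turn [-0.    -0.001  0.003] shift [ -8.2  -10.63  -0.25] F [ 0.6  0.2 -0.5] w 0.125 q [ 0.2   0.39  1.84 -0.    0.91 -1.31]
```

```bash
python3 -m crank '[0,0,0,-2.5,-3.2,0,1, 0,0,0,-5,-6.5,0,1, 0,0,0,-7,-9.5,0,1, 0,0,0,-8.2,-10.6,0,1, 0,0,0,-8.2,-10.6,0,1]'; python3 -m crank '[0,0,0,0,0,0,1, 0,0,0,0,0,0,1, 0,0,0,0,0,0,1, 0,0,0,0,0,0,1, 0,0,0,0,0,0,1]'; python3 wr.py w2
python3 - <<'E'
from h import *
X=np.load("w2X.npy");d=np.load("w2.npz")["d"];z=X[...,2]
for lo,hi in((.035,.055),(.01,.022)):
    m=(d>0)&(z>lo)&(z<hi)&(np.hypot(X[...,0]-.61,X[...,1]+.04)<.2); print(m.sum(),rect(X[m]),np.median(z[m]))
print(ray("wrist",[[0,0],[559,0]],.045))
E
python3 go.py 0.613 0.011 0.35 176.2
```

```text
time_s: 5.2
tcp_pos: [0.614, 0.0098, 0.3473]
tcp_rot: [0.035, 0.999, -0.0, 0.0]
contact_force: [0.1, 0.5, -2.6]
width: 0.123
grip_force: 61.9
time_s: 5.62
tcp_pos: [0.6119, 0.0139, 0.3478]
tcp_rot: [0.033, 0.999, 0.0, -0.0]
contact_force: [0.0, -0.2, -1.1]
width: 0.122
grip_force: 61.8
32520 (array([663.1, -41.4]), array([221.1, 241.8]), 86.2) 0.04479886993914717
1474 (array([690.2,   7.9]), array([ 44.2, 205.9]), 86.6) 0.014887841686269943
[[ 0.4593947  -0.1630637   0.045     ]
 [ 0.48464316  0.21861432  0.045     ]]
t 5.67 tcp [0.612  0.0137 0.3478] turn [ 0.    -0.     0.001] shift [-0.12 -0.27 -0.22] F [ 0.3 -0.3 -1.2] w 0.125 q [ 0.    0.47  1.7   0.    0.97 -1.5 ]
```

View pics/w2.png

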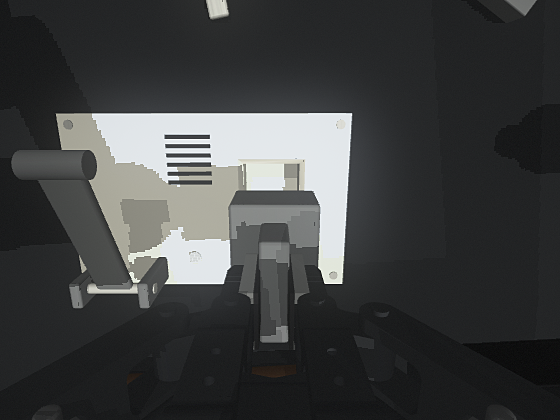

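The wrist view shows the casing with near corners (57,113) and (352,113), and the bay mouth's near edge at (243..303, 160). The held block's shoulder face spans cols 231 to 319. I'll get the block-to-bay offset from this single frame.

Run:
```python
from h import *
X=np.load("w2X.npy");f=np.load("w2.npz");d=f["d"];z=X[...,2]
v,u=np.indices(d.shape)
a=np.radians(-3.8);e1=np.array([np.cos(a),np.sin(a)]);e2=np.array([-np.sin(a),np.cos(a)])
x=X[...,:2]@e1; y=X[...,:2]@e2
q=lambda w:np.round(1000*np.percentile(w,[0.5,2,50,98,99.5]),1)
c=(d>0)&(abs(z-.045)<.006)&(v>100)&(v<290)&(u>50)&(u<360)
print("case x,y",q(x[c]),q(y[c]),rect(X[c]))
b=(d>0)&(z<.028)&(v>150)&(v<195)&(u>235)&(u<310)
print("bay floor",b.sum(),q(z[b]),q(x[b]),q(y[b]))
for vv in(175,185):
    r=[i for i in range(225,320) if abs(z[vv,i]-.045)>.004]; print(vv,r[0],r[-1],y[vv,r[0]-1],y[vv,r[-1]+1])
for uu in(260,275):
    r=[i for i in range(140,190) if abs(z[i,uu]-.045)>.004]; print(uu,r[0],x[r[0]-1,uu],z[r[0]-1:r[0]+6,uu].round(3))
k=(d>0)&(z>.155)&(z<.185)&(v>185)&(v<300)&(u>215)&(u<335)
print("blk",k.sum(),q(z[k]),q(x[k]),q(y[k]),rect(X[k]))
s,M,t=pose();print("tcp",t[:2]@e1,t[:2]@e2)
k=(d>0)&(z>.1)&(z<.19)&(v>185)&(v<240)&(u>215)&(u<335)
print("blkfront",q(x[k]),q(z[k]))
```

```text
case x,y [543.5 544.9 588.5 676.2 681.4] [-104.6  -94.5   -7.9  109.9  112.2] (array([612.4, -38. ]), array([221. , 140.1]), 86.3)
bay floor 1427 [12.9 13.4 14.9 21.1 24.5] [585.7 585.9 597.1 608.6 608.8] [30.9 31.  52.8 74.7 75. ]
175 242 299 0.029318300516387022 0.07575882715903592
185 243 299 0.030016342628793387 0.07597418892755611
260 164 0.5810527813203842 [0.042 0.016 0.017 0.015 0.015 0.015 0.016]
275 163 0.5803289782509115 [0.042 0.041 0.015 0.015 0.015 0.016 0.015]
blk 5102 [155.8 157.5 169.9 183.7 184.7] [580.2 580.3 588.7 606.8 608.2] [35.3 35.9 55.1 74.1 74.7] (array([597.1,  15.5]), array([40.3, 29.8]), 85.2)
tcp 0.60974020212225 0.054259446846270036
blkfront [580.2 580.3 585.4 595.8 596.4] [143.2 145.1 169.7 186.9 189.3]
```

```bash
python3 -m crank '[0,0,0,-0.35,-0.22,2,1, 0,0,0,-0.35,-0.22,4.5,1, 0,0,0,-0.35,-0.22,7,1, 0,0,0,-0.35,-0.22,8.5,1, 0,0,0,-0.35,-0.22,8.5,1]'; python3 -m crank '[0,0,0,0,0,0.5,1, 0,0,0,0,0,1,1, 0,0,0,0,0,1.3,1, 0,0,0,0,0,1.6,1, 0,0,0,0,0,1.6,1]';python3 go.py 0.6151 0.0112 0.2228 176.2
```

```text
time_s: 6.08
tcp_pos: [0.6141, 0.0108, 0.2594]
tcp_rot: [0.033, 0.999, -0.0, -0.003]
contact_force: [0.7, -0.2, -2.3]
width: 0.122
grip_force: 61.8
time_s: 6.5
tcp_pos: [0.6157, 0.0104, 0.2468]
tcp_rot: [0.033, 0.999, 0.0, 0.0]
contact_force: [-0.6, 0.0, -2.2]
width: 0.125
grip_force: 61.9
t 6.5 tcp [0.6157 0.0104 0.2468] turn [ 0.  0. -0.] shift [0.07 0.07 2.4 ] F [-0.6  0.  -2.2] w 0.125 q [-0.    0.62  1.73  0.    0.79 -1.51]
```

No contact so far and the block is entering the mouth, so I'm continuing down.

```bash
python3 -m crank '[0,0,0,0,0,0.5,1, 0,0,0,0,0,1,1, 0,0,0,0,0,1.4,1, 0,0,0,0,0,1.4,1, 0,0,0,0,0,1.4,1]';python3 -m crank '[0,0,0,0,0,0.3,1, 0,0,0,0,0,0.5,1, 0,0,0,0,0,0.7,1, 0,0,0,0,0,0.8,1, 0,0,0,0,0,0.8,1]';python3 go.py 0.6151 0.0112 0.2228 176.2
```

```text
time_s: 6.92
tcp_pos: [0.6155, 0.0104, 0.2323]
tcp_rot: [0.033, 0.999, -0.0, -0.0]
contact_force: [0.2, -0.5, -1.8]
width: 0.125
grip_force: 61.9
time_s: 7.33
tcp_pos: [0.6156, 0.0105, 0.2244]
tcp_rot: [0.033, 0.999, -0.0, -0.0]
contact_force: [-0.9, 0.4, -2.2]
width: 0.122
grip_force: 61.9
t 7.33 tcp [0.6156 0.0105 0.2244] turn [-0. -0. -0.] shift [0.05 0.07 0.16] F [-0.9  0.4 -2.2] w 0.122 q [-0.    0.65  1.74 -0.    0.75 -1.51]
```

```bash
python3 -m crank '[0,0,0,0,0,0.1,1, 0,0,0,0,0,0.2,1, 0,0,0,0,0,0.2,1, 0,0,0,0,0,0.2,1, 0,0,0,0,0,0.2,1]';python3 go.py 0.6151 0.0112 0.2228 176.2
```

```text
time_s: 7.75
tcp_pos: [0.6157, 0.0104, 0.2228]
tcp_rot: [0.033, 0.999, 0.0, 0.0]
contact_force: [-0.1, 0.8, -0.2]
width: 0.123
grip_force: 61.9
t 7.75 tcp [0.6157 0.0104 0.2228] turn [ 0.  0. -0.] shift [0.07 0.07 0.  ] F [-0.1  0.8 -0.2] w 0.123 q [-0.    0.66  1.74  0.    0.75 -1.51]
```

```bash
python3 -m crank '[0,0,0,0,0,0.05,1, 0,0,0,0,0,0.1,1, 0,0,0,0,0,0.15,1, 0,0,0,0,0,0.15,1, 0,0,0,0,0,0.15,1]';python3 go.py 0.6151 0.0112 0.2228 176.2
```

```text
time_s: 8.17
tcp_pos: [0.6158, 0.0106, 0.2227]
tcp_rot: [0.033, 0.999, 0.0, 0.0]
contact_force: [-4.4, 1.0, 12.0]
width: 0.123
grip_force: 63.8
t 8.17 tcp [0.6158 0.0106 0.2227] turn [ 0.     0.001 -0.   ] shift [ 0.07  0.06 -0.01] F [-4.4  1.  12. ] w 0.123 q [-0.    0.66  1.74  0.    0.75 -1.51]
```

The block has bottomed at the predicted flush height with 12 N. Relieving the push, opening, retreating straight up and checking.

```bash
python3 -m crank '[0,0,0,0,0,-0.1,1, 0,0,0,0,0,-0.1,-0.2, 0,0,0,0,0,-0.1,-0.2, 0,0,0,0,0,-0.1,-0.2, 0,0,0,0,0,-0.1,-0.2]';python3 -m crank '[0,0,0,0,0,-3,-0.2, 0,0,0,0,0,-6,-0.2, 0,0,0,0,0,-9,-0.2, 0,0,0,0,0,-13,-0.2, 0,0,0,0,0,-13,-0.2]'; python3 -m crank '[0,0,0,0,0,0,1, 0,0,0,0,0,0,1, 0,0,0,0,0,0,1, 0,0,0,0,0,0,1, 0,0,0,0,0,0,1]';python3 wr.py w3
python3 - <<'E'
from h import *
X=np.load("w3X.npy");f=np.load("w3.npz");d=f["d"];z=X[...,2]
a=np.radians(-3.8);e1=np.array([np.cos(a),np.sin(a)]);e2=np.array([-np.sin(a),np.cos(a)])
x=X[...,:2]@e1-.6136; y=X[...,:2]@e2-.0527
ok=(d>0)
k=ok&(abs(x)<.028)&(abs(y)<.018)&(z<.055); c=ok&(abs(x)<.06)&(abs(y)<.05)&((abs(x)>.038)|(abs(y)>.028))&(z<.055)
rb=ok&(abs(x)<.018)&(abs(y)<.005)&(z>.05)
for n,m in(("blk",k),("case",c),("rib",rb)): print(n,m.sum(),np.percentile(z[m],[5,50,95]).round(4))
for sx in(-1,1): m=k&(x*sx>.01)&(abs(y)>.009);print("x",sx,m.sum(),np.median(z[m]))
for sy in(-1,1): m=k&(y*sy>.009);print("y",sy,m.sum(),np.median(z[m]))
L=ok&(z>.1)&(z<.145)&(y<-.09)&(y>-.14)&(x<-.03)&(x>-.09)
print("lever bar",L.sum(),np.percentile(x[L],[1,50,99]).round(4),np.percentile(y[L],[1,50,99]).round(4),z[L].max())
E
python3 go.py 0.6 0.011 0.35 176.2
```

```text
time_s: 8.58
tcp_pos: [0.6157, 0.0104, 0.222]
tcp_rot: [0.033, 0.999, -0.0, -0.0]
contact_force: [-1.0, -0.8, -1.1]
width: 0.603
grip_force: 0.0
time_s: 9.0
tcp_pos: [0.618, 0.0104, 0.3596]
tcp_rot: [0.033, 0.999, 0.0, 0.006]
contact_force: [1.9, 0.1, 1.2]
width: 0.603
grip_force: 0.0
time_s: 9.42
tcp_pos: [0.6153, 0.0104, 0.3507]
tcp_rot: [0.033, 0.999, -0.0, -0.001]
contact_force: [0.8, -0.4, -0.5]
width: 0.001
grip_force: 0.0
blk 2133 [0.0438 0.0449 0.0461]
case 11215 [0.0437 0.0448 0.046 ]
rib 6691 [0.0689 0.2284 0.2633]
x -1 512 0.044826842296137315
x 1 462 0.044985262464644765
y -1 760 0.04487186510018856
y 1 753 0.044864584643621364
lever bar 2824 [-0.0519 -0.0435 -0.0303] [-0.1324 -0.1122 -0.0965] 0.1375144036944101
t 9.47 tcp [0.6154 0.0105 0.351 ] turn [-0.    -0.002 -0.   ] shift [ 1.54 -0.05  0.1 ] F [0.3 0.1 0.5] w 0.004 q [-0.    0.47  1.69  0.    0.98 -1.51]
```

View pics/w3.png

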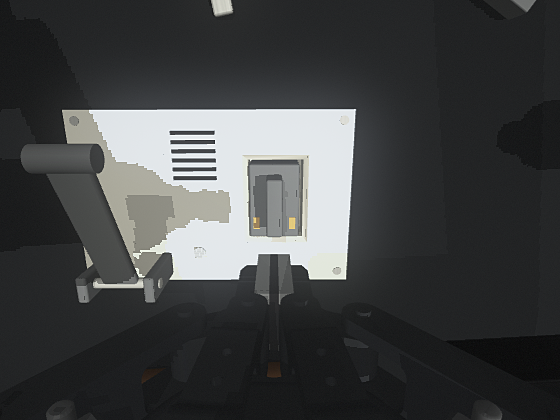

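The block sits flush: shoulders at 0.0449 and casing at 0.0448, level on all sides, with the fingers shut and clear. The lever bar at (62,158) measures at offset (-44, -114), top 0.137, as expected. Moving above it next.

```bash
python3 go.py 0.5622 -0.0998 0.325 176.2
```

```text
t 9.47 tcp [0.6154 0.0105 0.351 ] turn [-0.    -0.002 -0.   ] shift [  4.57 -11.36   2.61] F [0.3 0.1 0.5] w 0.004 q [-0.    0.47  1.69  0.    0.98 -1.51]
```

```bash
python3 -m crank '[0,0,0,1.2,-2.8,0,1, 0,0,0,2.4,-5.7,0,1, 0,0,0,3.6,-8.5,0,1, 0,0,0,4.6,-11.3,1.5,1, 0,0,0,4.6,-11.3,2.6,1]'; python3 -m crank '[0,0,0,0,0,0,1, 0,0,0,0,0,0,1, 0,0,0,0,0,0,1, 0,0,0,0,0,0,1, 0,0,0,0,0,0,1]'; python3 go.py 0.5622 -0.0998 0.311 176.2;python3 go.py 0.5533 -0.0992 0.2614 176.2
```

```text
time_s: 9.88
tcp_pos: [0.5604, -0.1026, 0.3254]
tcp_rot: [0.035, 0.999, -0.0, -0.001]
contact_force: [-0.6, -0.0, -0.4]
width: 0.0
grip_force: 0.0
time_s: 10.3
tcp_pos: [0.5628, -0.0984, 0.3267]
tcp_rot: [0.033, 0.999, -0.0, 0.001]
contact_force: [-0.0, 0.5, 0.4]
width: 0.004
grip_force: 0.0
t 10.3 tcp [ 0.5628 -0.0984  0.3267] turn [-0.     0.001  0.001] shift [ 0.05 -0.14  1.57] F [-0.   0.5  0.4] w 0.004 q [-0.19  0.45  1.81  0.    0.89 -1.7 ]
t 10.3 tcp [ 0.5628 -0.0984  0.3267] turn [-0.     0.001  0.001] shift [ 0.95 -0.14  6.53] F [-0.   0.5  0.4] w 0.004 q [-0.19  0.45  1.81  0.    0.89 -1.7 ]
```

```bash
python3 -m crank '[0,0,0,0,-0.1,0.8,1, 0,0,0,0,-0.1,1.6,1, 0,0,0,0.2,-0.1,2.2,1, 0,0,0,0.3,-0.1,2.8,1, 0,0,0,0.4,-0.1,2.8,1]'; python3 -m crank '[0,0,0,0.1,0,0.5,1, 0,0,0,0.2,0,1,1, 0,0,0,0.3,0,1.5,1, 0,0,0,0.4,0,2,1, 0,0,0,0.4,0,2,1]'; python3 go.py 0.5533 -0.0992 0.2614 176.2
```

```text
time_s: 10.72
tcp_pos: [0.5576, -0.0998, 0.2968]
tcp_rot: [0.033, 0.999, 0.0, -0.001]
contact_force: [0.3, 1.4, 2.5]
width: 0.001
grip_force: 1.8
time_s: 11.13
tcp_pos: [0.5532, -0.0996, 0.2774]
tcp_rot: [0.033, 0.999, 0.0, -0.001]
contact_force: [-4.4, 1.0, 6.3]
width: 0.0
grip_force: 3.3
t 11.13 tcp [ 0.5532 -0.0996  0.2774] turn [ 0.    -0.003 -0.001] shift [-0.01  0.04  1.6 ] F [-4.4  1.   6.3] w 0.0 q [-0.2   0.51  1.85 -0.    0.79 -1.7 ]
```

Contact is good and the spring force is rising. I'll go most of the way, then measure the bar with the cameras.

```bash
python3 -m crank '[0,0,0,0,0,0.3,1, 0,0,0,0,0,0.7,1, 0,0,0,0,0,1.1,1, 0,0,0,0,0,1.4,1, 0,0,0,0,0,1.4,1]'
cat > lev.py <<'E'
from h import *
a=np.radians(-3.8);e1=np.array([np.cos(a),np.sin(a)]);e2=np.array([-np.sin(a),np.cos(a)])
for n in("wrist","scene"):
    s=sensors.sense();p,d=imaging.grab_frame(n);X=cloud(n,d,s if n=="wrist" else None);z=X[...,2]
    x=X[...,:2]@e1-.6136;y=X[...,:2]@e2-.0527
    if n=="scene": x=x-.002
    cv2.imwrite(f"pics/lev_{n}.png",p[:,:,::-1])
    ok=(d>0)&(y<-.097)&(y>-.133)
    for a0 in(-.07,-.062,-.04,-.03,-.02,-.01,0,.01,.02): 
        m=ok&(abs(x-a0)<.004)&(z>.055)&(z<.15); 
        if m.sum()>5: print(n,a0,m.sum(),np.percentile(z[m],[5,50,95]).round(4))
E
python3 lev.py; python3 go.py 0.5533 -0.0992 0.2614 176.2
```

```text
time_s: 11.55
tcp_pos: [0.5534, -0.0997, 0.2638]
tcp_rot: [0.033, 0.999, 0.0, -0.001]
contact_force: [-3.8, 0.8, 6.4]
width: -0.001
grip_force: 3.5
wrist -0.07 1274 [0.1325 0.1391 0.1483]
wrist -0.062 5569 [0.0843 0.118  0.1461]
wrist -0.04 39 [0.1268 0.1281 0.1399]
wrist -0.01 69 [0.0835 0.0845 0.0852]
wrist 0 162 [0.0832 0.0841 0.085 ]
wrist 0.01 7 [0.0834 0.0835 0.0838]
scene -0.062 25 [0.0811 0.135  0.1437]
scene -0.04 80 [0.0819 0.0867 0.147 ]
scene -0.03 45 [0.0818 0.0838 0.0864]
scene -0.02 47 [0.0811 0.0834 0.0856]
scene -0.01 48 [0.081  0.083  0.0853]
scene 0 42 [0.0805 0.0827 0.0855]
scene 0.01 49 [0.0805 0.0825 0.0862]
scene 0.02 43 [0.0798 0.0825 0.0848]
t 11.65 tcp [ 0.5534 -0.0997  0.2641] turn [ 0.    -0.002 -0.   ] shift [0.02 0.04 0.27] F [-4.7 -0.2  7. ] w 0.0 q [-0.2   0.53  1.85 -0.    0.76 -1.7 ]
```

View pics/lev_wrist.png

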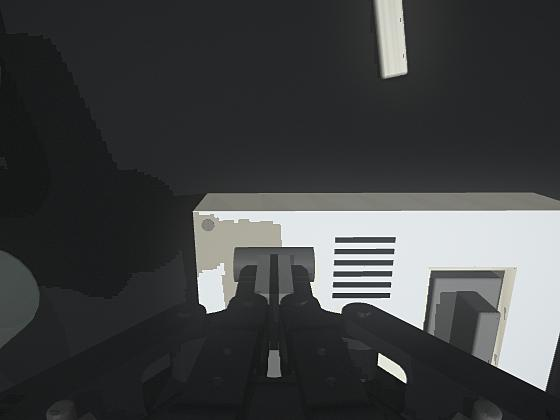

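View pics/lev_scene.png

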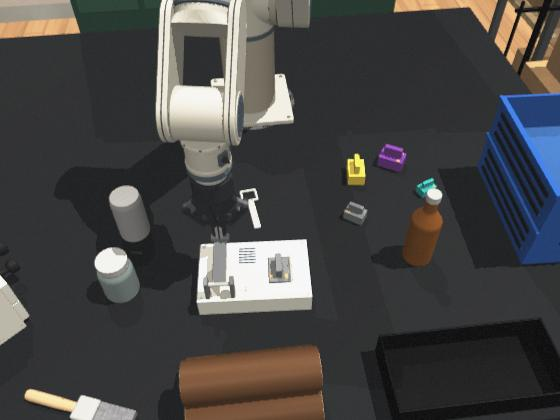

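The bar at (234..314, 262) is under the fingertips. The scene cloud's lever slope is about 0.026 rad, so the bar is about 2.8 mm above level. The fingertip height gives 2.7 mm, so I'm pressing that much more.

```bash
python3 -m crank '[0,0,0,0,0,0.1,1, 0,0,0,0,0,0.2,1, 0,0,0,0,0,0.27,1, 0,0,0,0,0,0.27,1, 0,0,0,0,0,0.27,1]'; python3 -m crank '[0,0,0,0,0,0,1, 0,0,0,0,0,0,1, 0,0,0,0,0,0,1, 0,0,0,0,0,0,1, 0,0,0,0,0,0,1]'; python3 lev.py | grep scene; python3 go.py 0.5533 -0.0992 0.2614 176.2
```

```text
time_s: 12.07
tcp_pos: [0.5535, -0.0997, 0.2615]
tcp_rot: [0.033, 0.999, 0.0, -0.001]
contact_force: [-4.5, 0.1, 7.5]
width: -0.0
grip_force: 3.6
time_s: 12.48
tcp_pos: [0.5535, -0.0997, 0.2616]
tcp_rot: [0.033, 0.999, 0.0, -0.001]
contact_force: [-5.2, 0.5, 7.3]
width: 0.001
grip_force: 3.6
scene -0.062 30 [0.0812 0.1284 0.141 ]
scene -0.04 98 [0.0804 0.1039 0.146 ]
scene -0.03 39 [0.0796 0.0819 0.0847]
scene -0.02 42 [0.0798 0.0818 0.0836]
scene -0.01 45 [0.0785 0.0819 0.084 ]
scene 0 44 [0.0787 0.0814 0.0842]
scene 0.01 48 [0.0788 0.082  0.0842]
scene 0.02 40 [0.0794 0.0816 0.0837]
t 12.58 tcp [ 0.5534 -0.0997  0.2616] turn [ 0.    -0.002 -0.001] shift [0.02 0.05 0.02] F [-4.3 -0.4  7.2] w -0.002 q [-0.2   0.54  1.85 -0.    0.75 -1.7 ]
```

The lever slope is now about zero and the force is 7.3 N, which matches level. Handing in.

```bash
python3 -c "
from workcell import order
print(order.hand_in())"
```

```text
the job is handed in; nothing more can be done
None
```

The battery block is in its bay, flush with the casing and released; the test lever was level (about 7 N) with the gripper still holding it there at hand-in, never near its bottom stop, and the bottle, jar, can and opener were left alone.

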